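# Stir the bisque beads in the glazing pot

## Robot

A 6-joint arm with a two-finger parallel gripper is mounted at the origin on the work surface. World frame = base frame: x ahead of the robot, y to its left, z up, the work surface at z = 0. Lengths are in m, angles in degrees, forces in N, time in s.
With the tool pointing down it reaches from about 0.35 to 0.875 m from the base axis. Payload 4.2 kg.
Tool frame: the origin (TCP) lies where the fingers leave the gripper's body, on its centre line; the fingertips stand 70 mm ahead of it and the grasp point (between the pads) lies 51 mm ahead of it; z points along the fingers, y is the direction in which the jaws open and shut (so a half turn about z gives the same grasp; the last joint's range is limited). The gripper opens to 87 mm and grips with 3 to 60 N. Pads are 19 mm wide; open, the fingers measure 117 mm over their backs; the gripper's body (75 mm by 190 mm) begins 51 mm behind the grasp point.
Start: joints at [84.947, 22.042, 0.453, 0, -68.411, -14.817], TCP at [0.212, 0.588, 0.292] pointing down, gripper open.
Joint ranges: [-179.83, 179.83], [-69.29, 118.12], [-61.27, 80.66], [-181.25, 117.63], [-171.15, -9.14], [-177.46, 177.46]. Speed limits (degrees/s): [159.86, 159.86, 180, 180, 180, 180].

## Interface

Orientations are given as a 3x3 rotation matrix whose columns are the frame's x, y, z axes.
In Python, from station import sense, capture, camera_model, finish_job gives the robot as it stands.
- The arm moves only by the shell command python3 -m inch 'ROWS'. ROWS is JSON, a list of rows, each an object with "hand": the closure, from 0 (fully open) to 1 (shut); "slide": the shift along the world's x, y, z in cm, a list of three; "yaw": the turn about the world's z in rad. A call has 1 to 10 rows; each row is the pose to reach, as a shift and turn from the pose commanded when the call began; what a row does not reach only later rows make up. A row lasts 1/8 s, in which the tool goes at most 62.5 mm and 10.7 degrees, less where a joint would pass 70% of its speed; a pose out of reach is approached as far as the arm can. A call with a gripper value outside its range is refused whole. The fingers move at their own pace and stop on an object; the grip force is fixed at half the most. Time passes only in rows, so rows that repeat a pose let the fingers close. It gives the time, the measured TCP pose, the force and the opening at its end, in the units of the state.
- sense(): the state, without advancing time (a new reading comes with each control period).
- capture(name): name is "scene" or "top" or "wrist"; returns the picture (400x640x3 uint8, blue, green, red); there is no depth.
- camera_model(name): a dict with "mtx" (3x3 intrinsics, pixels), "xyz" and "orientation" of the camera in the world; the wrist camera has in their place "tool_from_camera" (4x4, takes a point from camera to tool coordinates, whose origin is the TCP and whose axes are the flange's). Camera axes: x right, y up, looking along -z (the intrinsics and any distortion apply to the point x, -y, -z); pixel columns grow to the right and rows downward; lengths in m; the calibration is good to about 2 mm. A picture is of the moment at which its call begins: read the wrist's pose just before it. camera_model takes no time and is no camera call.
- finish_job(): hands the job in, once; it reports no verdict.
The state is a dict: "time_s": time; "joints": joint angles; "joint_velocities": joint speeds; "effort": joint torques, N m; "tcp_pos": TCP position; "ee_rot": TCP orientation; "wrist_force": force on the tool from outside, world axes, zero at the start; "moment": the same for the moment, N m; "gripper_width": opening from 0.0 (shut) to 1.0 (fully open).
Only numpy, scipy, OpenCV 4.12 (cv2) and the standard library are available. Lean on these libraries where they do the work, as an engineer would, in place of code of your own. Each camera call takes 0.05 s, during which the arm holds its last target. There are 200 camera calls.

## Task

Take the plain wooden stick (no bristles, no wire loop) out of the tool rack and stir the fired clay beads in the stoneware pot with it: lower end down close to the pot's floor, going round the middle of the pot for at least three full circles, so that the large beads are shifted but stay in the pot. Then let go of the stick and leave it in the pot, lower end down among the beads.

Things in the scene. Friction and masses are not known exactly. Their poses are not given: they have to be found in the camera images.
- stick_grip (a point): Plain wooden stirring stick: a straight round rod, 16 mm diameter, 170 mm long, about 30 g, upright and loose in one of the rack's three holes. This point is on its axis at a good height to grip: 120 mm above its lower end, 50 mm below its top, 80 mm above the rack's top at the start; z up along the stick. The two other tools have the same handles, but end in a brush head and a wire loop.
- stick_tip (a point): Centre of the stick's flat lower end (at the start it rests in the hole, 40 mm below the rack's top face). The neighbouring tools reach 90 mm above the rack's top, 40 mm less than the stick: lift the lower end over them.
- rack: Fixed wooden tool rack, a block 60 mm (its x) by 210 mm (its y) by 45 mm high; origin at the centre of its underside. Three 21 mm holes, 40 mm deep, in a row along its y, 70 mm apart, one tool in each: close the fingers along the rack's x, across the row, to clear the neighbours, and draw the stick straight up more than 40 mm.
- pot: Fixed round stoneware pot, open, straight-walled: 132 mm outside, 120 mm inside diameter, 80 mm high, floor 6 mm above its underside; origin at the centre of the underside. Six loose beads stand in a ring near the wall; the middle 36 mm is clear at the start. Circles of 25 to 35 mm radius, lower end within 12 mm of the floor, sweep the beads along. A stick let go there leans on the rim and stays in.
- bead_big0_mid (a point): One of the two large fired-clay beads in the pot: a smooth barrel 25 mm in diameter and 26 mm high, 25 g, this point at its centre. The other four beads are 20 mm in diameter and 19 mm high, 12 g.
- bead_big1_mid (a point): The second large bead, same size, opposite the first at the start; this point at its centre.

How it is judged:
By the outcome, as a careful person would: the job done as asked, in the order asked, and still so for the second after the job is handed in, with the robot touching nothing.
It also fails if it takes over 70 s, if anything falls off the work surface, if the arm or the gripper's body presses on something with over 40 N, if the wrist force passes 120 N, or if a joint passes its speed limit or range.

## Working session

There is one attempt and no reset: what is moved stays moved. The work goes in short steps, Python scripts to look and compute and a shell command to move; the robot and the scene stay as the last step left them, time stands still between calls to the robot, and variables do not carry over. Pictures are saved under pics/ and viewed, about 8 in all and at most 12, crops included, and the job is handed in when it is done.

```bash
ls; mkdir -p pics; python3 - <<'E'
from station import *
import cv2,numpy as np
s=sense();print(s)
for n in("scene","top"):
    cv2.imwrite(f"pics/{n}0.png",capture(n)); m=camera_model(n); print(n,m)
print(camera_model("wrist"))
E
```

```text
pics
{'time_s': 0.0, 'joints': array([ 8.49461971e+01,  2.20916169e+01,  3.78235271e-01, -3.11363133e-02,
       -6.84112093e+01, -1.48170434e+01]), 'joint_velocities': array([ 0.01846356, -0.01712295,  0.02791391, -0.05892325,  0.01479862,
       -0.02429704]), 'effort': array([-1.07791613e-03, -3.90663207e+01,  1.87405837e+01,  4.21981841e+00,
        1.09111119e-02, -1.96077981e-04]), 'tcp_pos': array([0.21224701, 0.58736357, 0.29113432]), 'ee_rot': array([[ 9.40393054e-01, -3.40088844e-01, -6.94895755e-04],
       [-3.40089547e-01, -9.40390663e-01, -2.12150264e-03],
       [ 6.80259016e-05,  2.23137313e-03, -9.99997508e-01]]), 'wrist_force': array([-0.35731107,  0.57696353, -0.92746069]), 'moment': array([0.00173648, 0.00129974, 0.01430969]), 'gripper_width': 1.0067912036371474}
scene {'mtx': array([[407.54043341,   0.        , 315.87083628],
       [  0.        , 407.54043341, 201.62764752],
       [  0.        ,   0.        ,   1.        ]]), 'xyz': array([ 1.06586073, -0.52551241,  0.58078161]), 'orientation': array([[ 0.72337072, -0.36946595,  0.58329214],
       [ 0.69044029
[... 286 characters left out ...]
 1.01024681]), 'orientation': array([[-0.093911  ,  0.97478506, -0.20242235],
       [-0.99557209, -0.09278901,  0.01504689],
       [-0.00411508,  0.20293911,  0.97918271]])}
{'mtx': array([[280.70132933,   0.        , 317.15345754],
       [  0.        , 280.70132933, 200.14467788],
       [  0.        ,   0.        ,   1.        ]]), 'tool_from_camera': array([[-3.01760761e-04,  9.52584874e-01,  3.04272849e-01,
         8.47469291e-02],
       [ 9.99999234e-01, -7.78438561e-05,  1.23544841e-03,
        -9.61879848e-04],
       [ 1.20055524e-03,  3.04272989e-01, -9.52584121e-01,
        -9.17124129e-02],
       [ 0.00000000e+00,  0.00000000e+00,  0.00000000e+00,
         1.00000000e+00]])}
```

View pics/scene0.png

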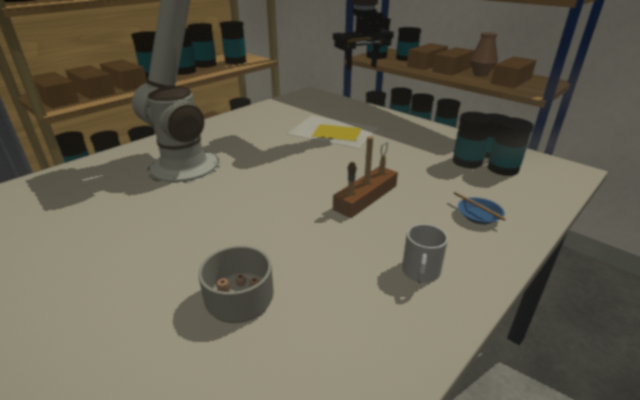

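View pics/top0.png

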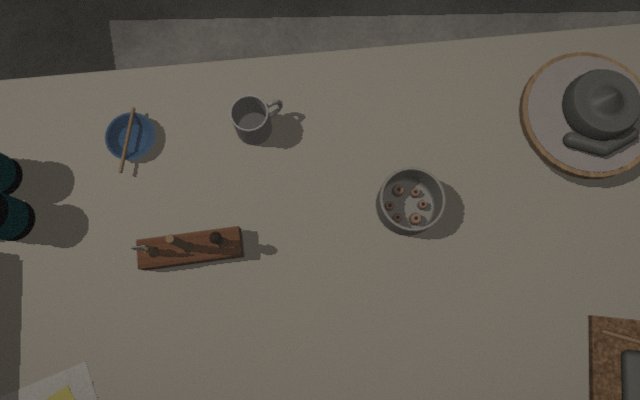

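The stick is the tall one in the rack's middle hole (scene 369,140–190; top end in the top view about 170,239). The pot's rim centre is near (412,200) in the top view. I'll enlarge both areas next.

```bash
cat > h.py <<'E'
import cv2,numpy as np
from station import *
def ray(n,uv):
    m=camera_model(n);K=m["mtx"];d=np.linalg.inv(K)@[uv[0],uv[1],1.]
    return np.array(m["xyz"]),np.array(m["orientation"])@(d*[1,-1,-1])
def atz(n,uv,z):
    o,d=ray(n,uv);return o+d*(z-o[2])/d[2]
def proj(n,p):
    m=camera_model(n);c=np.array(m["orientation"]).T@(np.array(p)-m["xyz"]);q=m["mtx"]@(c*[1,-1,-1]);return q[:2]/q[2]
def tri(a,b):
    (o1,d1),(o2,d2)=a,b
    s=np.linalg.lstsq(np.c_[d1,-d2],o2-o1,rcond=None)[0]
    p,q=o1+s[0]*d1,o2+s[1]*d2;return (p+q)/2,np.linalg.norm(p-q)
E
python3 - <<'E'
import cv2,numpy as np
t=cv2.imread("pics/top0.png");s=cv2.imread("pics/scene0.png")
c=lambda i,x,y:cv2.convertScaleAbs(cv2.resize(i[y:y+75,x:x+130],None,fx=6,fy=6,interpolation=cv2.INTER_CUBIC)[:,:780],alpha=1.8)
cv2.imwrite("pics/c1.png",cv2.resize(np.vstack([c(t,125,210),c(s,315,135)]),(520,600)))
cv2.imwrite("pics/c2.png",cv2.convertScaleAbs(cv2.resize(t[160:240,370:455],None,fx=7,fy=7,interpolation=cv2.INTER_CUBIC),alpha=1.8))
E
```

```text
(no output)
```

View pics/c1.png

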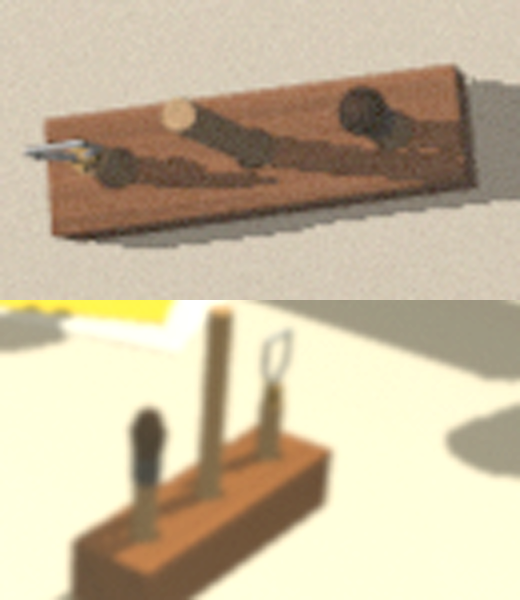

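View pics/c2.png

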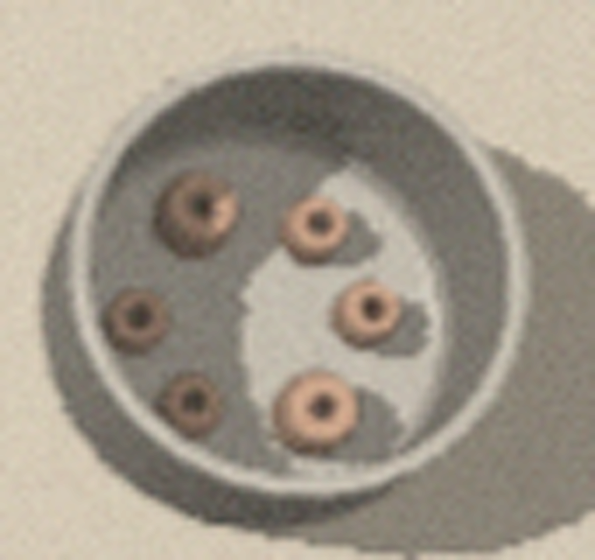

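```bash
python3 - <<'E'
from h import *
np.set_printoptions(precision=4,suppress=True)
k=.4
print("sticktop",atz("top",(169.6,238.6),.175),atz("scene",(369.9,137.6),.175),tri(ray("top",(169.6,238.6)),ray("scene",(369.9,137.6))))
print("base",atz("top",(187.6,247.1),.045),atz("scene",(366.9,182.9),.045))
C=[atz("top",(u-k,v-k),.045)[:2] for u,v in[(136.5,240),(238.75,226.5),(242.5,256.25),(138.75,268.75)]]
C=np.array(C);print(C,C.mean(0),[np.linalg.norm(C[i]-C[i-1]) for i in range(4)],"yaw of long",np.degrees(np.arctan2(*(C[0]+C[3]-C[1]-C[2])[::-1])))
f=lambda u,v,z:atz("top",(370+u/7-.43,160+v/7-.43),z)
R=[f(u,v,.08) for u,v in[(72,275),(527,275),(300,55),(300,495)]]
print("rim",R,np.mean(R,0))
print("big",f(203,205,.032),f(322,405,.032))
E
```

```text
sticktop [0.5178 0.2366 0.175 ] [0.5235 0.2305 0.175 ] (array([0.5184, 0.2377, 0.1712]), np.float64(6.395857431510113e-05))
base [0.5183 0.2386 0.045 ] [0.5215 0.2345 0.045 ]
[[0.5436 0.3427]
 [0.5517 0.1331]
 [0.4901 0.1293]
 [0.4847 0.3393]] [0.5176 0.2361] [np.float64(0.059031359821189684), np.float64(0.20983967344675336), np.float64(0.06174205020183481), np.float64(0.2100947647901602)] yaw of long 91.84367950582521
rim [array([ 0.5738, -0.1571,  0.08  ]), array([ 0.5615, -0.2863,  0.08  ]), array([ 0.6323, -0.2308,  0.08  ]), array([ 0.5047, -0.2132,  0.08  ])] [ 0.5681 -0.2218  0.08  ]
big [ 0.6015 -0.2068  0.032 ] [ 0.5374 -0.2341  0.032 ]
```

```bash
python3 -m inch '[{"hand":0,"slide":[3,-3.5,0],"yaw":-0.12},{"hand":0,"slide":[6.5,-7.5,0],"yaw":-0.26},{"hand":0,"slide":[10.5,-12,0],"yaw":-0.43},{"hand":0,"slide":[14.5,-16.5,0],"yaw":-0.6},{"hand":0,"slide":[18.5,-21,0],"yaw":-0.77},{"hand":0,"slide":[22.5,-25.5,0],"yaw":-0.92},{"hand":0,"slide":[26,-30,0],"yaw":-1.05},{"hand":0,"slide":[29,-33.5,0],"yaw":-1.14},{"hand":0,"slide":[30.6,-35.1,0],"yaw":-1.19},{"hand":0,"slide":[30.6,-35.1,0],"yaw":-1.19}]'; python3 - <<'E'
from h import *
s=sense();print(s["time_s"],s["tcp_pos"],s["ee_rot"],s["joints"])
i=capture("wrist");cv2.imwrite("pics/w1.png",cv2.convertScaleAbs(i,alpha=1.5))
# predicted pixel of stick top and rack corner
m=camera_model("wrist");T=np.eye(4);T[:3,:3]=s["ee_rot"];T[:3,3]=s["tcp_pos"];T=T@m["tool_from_camera"]
for p in[(.518,.237,.175),(.518,.237,.045),(s["tcp_pos"]+.051*s["ee_rot"][:,2])]:
    c=np.linalg.inv(T)@[*p,1];q=m["mtx"]@(c[:3]*[1,-1,-1]);print(q[:2]/q[2])
E
```

```text
time_s: 1.35
tcp_pos: [0.519, 0.2354, 0.2915]
ee_rot: [[0.031, -1.0, -0.001], [-1.0, -0.031, -0.001], [0.001, 0.001, -1.0]]
wrist_force: [-0.2, 0.5, 0.1]
gripper_width: 0.998
1.35 [0.51903648 0.23543425 0.291528  ] [[ 3.12469029e-02 -9.99511076e-01 -1.11312859e-03]
 [-9.99511465e-01 -3.12461178e-02 -7.15835402e-04]
 [ 6.80704466e-04  1.13495243e-03 -9.99999124e-01]] [ 4.06774490e+01  1.67515026e+01 -7.49367298e+00 -1.14709168e-02
 -6.58299263e+01 -3.88821600e+01]
[319.3964325  222.09701929]
[318.63819799 182.28528688]
[318.61134734 262.73166238]
```

View pics/w1.png

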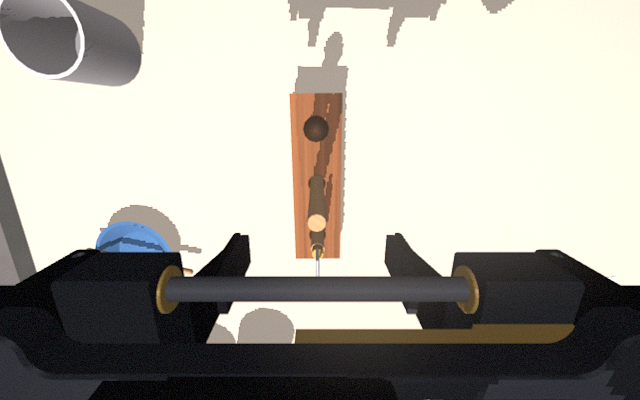

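The wrist view shows the stick's top end at (317,222) and its foot at (316,184), 2 px from where I predicted. That puts the stick at about (0.520, 0.238), between the open fingers, with the jaws across the row. I'll descend and close.

```bash
python3 -m inch '[{"hand":0,"slide":[0.15,0.15,-2],"yaw":0},{"hand":0,"slide":[0.15,0.15,-5],"yaw":0},{"hand":0,"slide":[0.15,0.15,-8],"yaw":0},{"hand":0,"slide":[0.15,0.15,-10],"yaw":0},{"hand":0,"slide":[0.15,0.15,-10.6],"yaw":0},{"hand":0,"slide":[0.15,0.15,-10.6],"yaw":0},{"hand":1,"slide":[0.15,0.15,-10.6],"yaw":0},{"hand":1,"slide":[0.15,0.15,-10.6],"yaw":0},{"hand":1,"slide":[0.15,0.15,-10.6],"yaw":0},{"hand":1,"slide":[0.15,0.15,-10.6],"yaw":0}]'
python3 -m inch '[{"hand":1,"slide":[0,0,0],"yaw":0},{"hand":1,"slide":[0,0,0],"yaw":0},{"hand":1,"slide":[0,0,0],"yaw":0},{"hand":1,"slide":[0,0,0],"yaw":0}]'
```

```text
time_s: 2.65
tcp_pos: [0.52, 0.2382, 0.1865]
ee_rot: [[0.034, -0.999, 0.0], [-0.999, -0.034, 0.0], [-0.0, -0.0, -1.0]]
wrist_force: [0.3, 0.0, 0.7]
gripper_width: 0.627
time_s: 3.15
tcp_pos: [0.5199, 0.2383, 0.1862]
ee_rot: [[0.034, -0.999, -0.0], [-0.999, -0.034, -0.0], [0.0, 0.0, -1.0]]
wrist_force: [-0.5, 1.1, 0.6]
gripper_width: 0.176
```

```bash
python3 -m inch '[{"hand":1,"slide":[0,0,0],"yaw":0},{"hand":1,"slide":[0,0,0],"yaw":0},{"hand":1,"slide":[0,0,0.5],"yaw":0},{"hand":1,"slide":[0,0,2],"yaw":0},{"hand":1,"slide":[0,0,4.5],"yaw":0},{"hand":1,"slide":[0,0,7.5],"yaw":0},{"hand":1,"slide":[0,0,11],"yaw":0},{"hand":1,"slide":[0,0,14],"yaw":0},{"hand":1,"slide":[0,0,15.5],"yaw":0},{"hand":1,"slide":[0,0,15.5],"yaw":0}]'
python3 - <<'E'
from h import *
s=sense();print(s["tcp_pos"],s["gripper_width"],s["wrist_force"])
t=capture("top");q=capture("scene");w=capture("wrist")
tcp=s["tcp_pos"];R=s["ee_rot"]
tip=tcp+.181*R[:,2];print("pred tip scene",proj("scene",tip),"top",proj("top",tip))
u,v=map(int,proj("scene",tip))
a=cv2.resize(q[v-75:v+25,u-50:u+50],(500,500),interpolation=cv2.INTER_CUBIC)
cv2.imwrite("pics/l1.png",cv2.convertScaleAbs(a,alpha=1.8));print("crop origin",u-50,v-75,"x5")
E
```

```text
time_s: 4.4
tcp_pos: [0.52, 0.2384, 0.3424]
ee_rot: [[0.034, -0.999, 0.002], [-0.999, -0.034, 0.002], [-0.002, -0.002, -1.0]]
wrist_force: [1.1, 0.5, -0.1]
gripper_width: 0.172
[0.51997066 0.23839875 0.34244266] 0.17244264972753306 [ 1.0790704   0.53309223 -0.11566219]
pred tip scene [370.50602191 141.32664052] top [170.62309621 238.36997085]
crop origin 320 66 x5
```

View pics/l1.png

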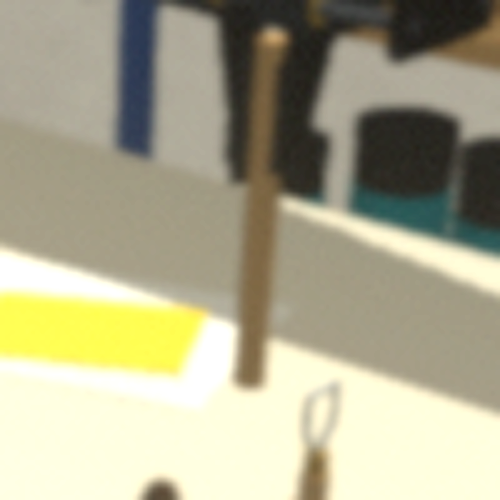

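The stick is held upright. Its lower end shows at scene (369,142), against a predicted (370.5,141.3). Next I'll carry it over the pot centre.

```bash
python3 -m inch '[{"hand":1,"slide":[0.2,-2,0],"yaw":0},{"hand":1,"slide":[0.7,-6.5,0],"yaw":0},{"hand":1,"slide":[1.3,-12,0],"yaw":0},{"hand":1,"slide":[1.9,-18,0],"yaw":0},{"hand":1,"slide":[2.6,-24,0],"yaw":0},{"hand":1,"slide":[3.2,-30,0],"yaw":0},{"hand":1,"slide":[3.8,-36,0],"yaw":0},{"hand":1,"slide":[4.4,-41,0],"yaw":0},{"hand":1,"slide":[4.8,-44.5,0],"yaw":0},{"hand":1,"slide":[4.9,-46,0],"yaw":0}]'
python3 -m inch '[{"hand":1,"slide":[0,0,0],"yaw":0},{"hand":1,"slide":[0,0,0],"yaw":0},{"hand":1,"slide":[0,0,-4],"yaw":0},{"hand":1,"slide":[0,0,-6],"yaw":0},{"hand":1,"slide":[0,0,-6.5],"yaw":0},{"hand":1,"slide":[0,0,-6.5],"yaw":0}]'
python3 - <<'E'
from h import *
s=sense();print(s["tcp_pos"])
w=capture("wrist");q=capture("scene")
p=s["tcp_pos"]+.181*s["ee_rot"][:,2];print("tip scene",proj("scene",p)-[170,170], "rim",[proj("scene",[.5685+.066*np.cos(a),-.2215+.066*np.sin(a),.08])-[170,170] for a in(0,1.57,3.14,-1.57)])
a=cv2.resize(q[170:320,170:310],None,fx=3,fy=3,interpolation=cv2.INTER_CUBIC)
b=cv2.resize(w[0:400,120:520],(450,450))
cv2.imwrite("pics/p1.png",cv2.convertScaleAbs(np.hstack([a,b[:450]])[:, :800],alpha=1.5))
m=camera_model("wrist");T=np.eye(4);T[:3,:3]=s["ee_rot"];T[:3,3]=s["tcp_pos"];T=T@m["tool_from_camera"]
for x in [p]+[[.5685+.06*np.cos(a),-.2215+.06*np.sin(a),.08] for a in(0,1.57,3.14,-1.57)]:
    c=np.linalg.inv(T)@[*x,1];z=m["mtx"]@(c[:3]*[1,-1,-1]);z=z[:2]/z[2];print((z-[120,0])*1.125+[420,0])
E
```

```text
time_s: 5.8
tcp_pos: [0.568, -0.2242, 0.34]
ee_rot: [[0.031, -1.0, -0.002], [-1.0, -0.031, 0.0], [-0.0, 0.002, -1.0]]
wrist_force: [-0.2, 0.3, -0.2]
gripper_width: 0.179
time_s: 6.55
tcp_pos: [0.5693, -0.221, 0.277]
ee_rot: [[0.035, -0.999, 0.001], [-0.999, -0.035, -0.0], [0.0, -0.001, -1.0]]
wrist_force: [-0.2, -0.3, -0.3]
gripper_width: 0.178
[ 0.5693004  -0.22103348  0.27696635]
tip scene [64.80466614 89.75951526] rim [array([ 88.45236323, 113.89658577]), array([93.08818082, 79.53442774]), array([44.46954616, 80.41546838]), array([ 34.39008957, 115.00873648])]
[642.9428096  220.98170714]
[580.79147543 213.53823741]
[641.68418165 272.83575349]
[706.87281551 217.97847221]
[646.39076007 151.1643129 ]
```

View pics/p1.png

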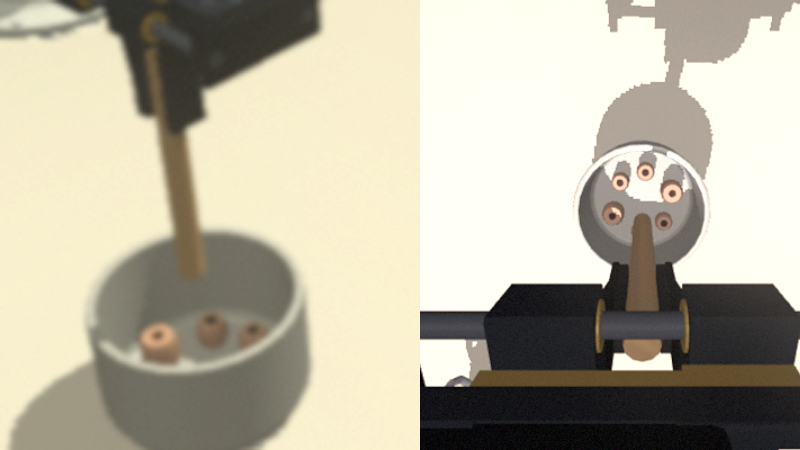

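The stick's end sits over the pot's middle: wrist (642,217), against a predicted (643,221), with the rim where I expected it. I'll lower it into the clear middle, then spiral out.

```bash
python3 -m inch '[{"hand":1,"slide":[0,0,-2],"yaw":0},{"hand":1,"slide":[0,0,-4.5],"yaw":0},{"hand":1,"slide":[0,0,-6.5],"yaw":0},{"hand":1,"slide":[0,0,-7.5],"yaw":0},{"hand":1,"slide":[0,0,-8.1],"yaw":0},{"hand":1,"slide":[0,0,-8.1],"yaw":0}]'
python3 -m inch '[{"hand":1,"slide":[0.8,0.26,0],"yaw":0},{"hand":1,"slide":[0.87,0.63,0],"yaw":0},{"hand":1,"slide":[0.78,1.07,0],"yaw":0},{"hand":1,"slide":[0.48,1.48,0],"yaw":0},{"hand":1,"slide":[0,1.8,0],"yaw":0},{"hand":1,"slide":[-0.63,1.94,0],"yaw":0},{"hand":1,"slide":[-1.34,1.84,0],"yaw":0},{"hand":1,"slide":[-2.04,1.48,0],"yaw":0},{"hand":1,"slide":[-2.62,0.85,0],"yaw":0},{"hand":1,"slide":[-3,0,0],"yaw":0}]'
```

```text
time_s: 7.4
tcp_pos: [0.5692, -0.2218, 0.1957]
ee_rot: [[0.034, -0.999, 0.001], [-0.999, -0.034, -0.0], [0.0, -0.001, -1.0]]
wrist_force: [-0.2, 0.8, 0.2]
gripper_width: 0.177
time_s: 8.65
tcp_pos: [0.5385, -0.2223, 0.1954]
ee_rot: [[0.034, -0.999, 0.0], [-0.999, -0.034, -0.0], [0.0, -0.0, -1.0]]
wrist_force: [0.4, -0.5, -0.7]
gripper_width: 0.177
```

Forces are low, so I'll do one full circle.

```bash
python3 -m inch '[{"hand":1,"slide":[0.15,-0.93,0],"yaw":0},{"hand":1,"slide":[0.57,-1.76,0],"yaw":0},{"hand":1,"slide":[1.24,-2.43,0],"yaw":0},{"hand":1,"slide":[2.07,-2.85,0],"yaw":0},{"hand":1,"slide":[3,-3,0],"yaw":0},{"hand":1,"slide":[3.93,-2.85,0],"yaw":0},{"hand":1,"slide":[4.76,-2.43,0],"yaw":0},{"hand":1,"slide":[5.43,-1.76,0],"yaw":0},{"hand":1,"slide":[5.85,-0.93,0],"yaw":0},{"hand":1,"slide":[6,0,0],"yaw":0}]'
python3 -m inch '[{"hand":1,"slide":[-0.15,0.93,0],"yaw":0},{"hand":1,"slide":[-0.57,1.76,0],"yaw":0},{"hand":1,"slide":[-1.24,2.43,0],"yaw":0},{"hand":1,"slide":[-2.07,2.85,0],"yaw":0},{"hand":1,"slide":[-3,3,0],"yaw":0},{"hand":1,"slide":[-3.93,2.85,0],"yaw":0},{"hand":1,"slide":[-4.76,2.43,0],"yaw":0},{"hand":1,"slide":[-5.43,1.76,0],"yaw":0},{"hand":1,"slide":[-5.85,0.93,0],"yaw":0},{"hand":1,"slide":[-6,0,0],"yaw":0}]'
python3 - <<'E'
from h import *
s=sense();w=capture("wrist");q=capture("scene")
p=s["tcp_pos"]+.181*s["ee_rot"][:,2];print("tip scene x3",(proj("scene",p)-[170,170])*3)
a=cv2.resize(q[170:320,170:310],None,fx=3,fy=3,interpolation=cv2.INTER_CUBIC)
b=cv2.resize(w[0:400,120:520],(450,450))
cv2.imwrite("pics/p2.png",cv2.convertScaleAbs(np.hstack([a,b])[:, :800],alpha=1.5))
E
```

```text
time_s: 9.9
tcp_pos: [0.599, -0.2209, 0.1952]
ee_rot: [[0.034, -0.999, -0.0], [-0.999, -0.034, 0.0], [-0.0, 0.0, -1.0]]
wrist_force: [-0.1, -0.8, -0.2]
gripper_width: 0.177
time_s: 11.15
tcp_pos: [0.5386, -0.2224, 0.1952]
ee_rot: [[0.034, -0.999, -0.0], [-0.999, -0.034, 0.0], [-0.0, 0.0, -1.0]]
wrist_force: [0.1, -0.8, -0.4]
gripper_width: 0.175
tip scene x3 [178.12297282 344.65510057]
```

View pics/p2.png

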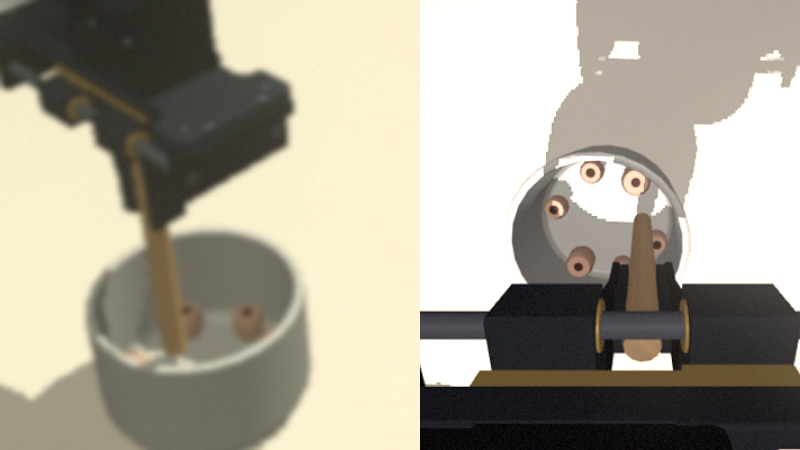

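All six beads are in the pot and have been swept along, and the stick's end is low inside (scene crop 177,350). I'll go 2 mm lower for margin and make three more circles.

```bash
python3 -m inch '[{"hand":1,"slide":[0.15,-0.93,-0.2],"yaw":0},{"hand":1,"slide":[0.57,-1.76,-0.2],"yaw":0},{"hand":1,"slide":[1.24,-2.43,-0.2],"yaw":0},{"hand":1,"slide":[2.07,-2.85,-0.2],"yaw":0},{"hand":1,"slide":[3,-3,-0.2],"yaw":0},{"hand":1,"slide":[3.93,-2.85,-0.2],"yaw":0},{"hand":1,"slide":[4.76,-2.43,-0.2],"yaw":0},{"hand":1,"slide":[5.43,-1.76,-0.2],"yaw":0},{"hand":1,"slide":[5.85,-0.93,-0.2],"yaw":0},{"hand":1,"slide":[6,0,-0.2],"yaw":0}]'
python3 -m inch '[{"hand":1,"slide":[-0.15,0.93,0],"yaw":0},{"hand":1,"slide":[-0.57,1.76,0],"yaw":0},{"hand":1,"slide":[-1.24,2.43,0],"yaw":0},{"hand":1,"slide":[-2.07,2.85,0],"yaw":0},{"hand":1,"slide":[-3,3,0],"yaw":0},{"hand":1,"slide":[-3.93,2.85,0],"yaw":0},{"hand":1,"slide":[-4.76,2.43,0],"yaw":0},{"hand":1,"slide":[-5.43,1.76,0],"yaw":0},{"hand":1,"slide":[-5.85,0.93,0],"yaw":0},{"hand":1,"slide":[-6,0,0],"yaw":0}]'
python3 -m inch '[{"hand":1,"slide":[0.15,-0.93,0],"yaw":0},{"hand":1,"slide":[0.57,-1.76,0],"yaw":0},{"hand":1,"slide":[1.24,-2.43,0],"yaw":0},{"hand":1,"slide":[2.07,-2.85,0],"yaw":0},{"hand":1,"slide":[3,-3,0],"yaw":0},{"hand":1,"slide":[3.93,-2.85,0],"yaw":0},{"hand":1,"slide":[4.76,-2.43,0],"yaw":0},{"hand":1,"slide":[5.43,-1.76,0],"yaw":0},{"hand":1,"slide":[5.85,-0.93,0],"yaw":0},{"hand":1,"slide":[6,0,0],"yaw":0}]'
python3 -m inch '[{"hand":1,"slide":[-0.15,0.93,0],"yaw":0},{"hand":1,"slide":[-0.57,1.76,0],"yaw":0},{"hand":1,"slide":[-1.24,2.43,0],"yaw":0},{"hand":1,"slide":[-2.07,2.85,0],"yaw":0},{"hand":1,"slide":[-3,3,0],"yaw":0},{"hand":1,"slide":[-3.93,2.85,0],"yaw":0},{"hand":1,"slide":[-4.76,2.43,0],"yaw":0},{"hand":1,"slide":[-5.43,1.76,0],"yaw":0},{"hand":1,"slide":[-5.85,0.93,0],"yaw":0},{"hand":1,"slide":[-6,0,0],"yaw":0}]'
python3 -m inch '[{"hand":1,"slide":[0.15,-0.93,0],"yaw":0},{"hand":1,"slide":[0.57,-1.76,0],"yaw":0},{"hand":1,"slide":[1.24,-2.43,0],"yaw":0},{"hand":1,"slide":[2.07,-2.85,0],"yaw":0},{"hand":1,"slide":[3,-3,0],"yaw":0},{"hand":1,"slide":[3.93,-2.85,0],"yaw":0},{"hand":1,"slide":[4.76,-2.43,0],"yaw":0},{"hand":1,"slide":[5.43,-1.76,0],"yaw":0},{"hand":1,"slide":[5.85,-0.93,0],"yaw":0},{"hand":1,"slide":[6,0,0],"yaw":0}]'
python3 -m inch '[{"hand":1,"slide":[-0.15,0.93,0],"yaw":0},{"hand":1,"slide":[-0.57,1.76,0],"yaw":0},{"hand":1,"slide":[-1.24,2.43,0],"yaw":0},{"hand":1,"slide":[-2.07,2.85,0],"yaw":0},{"hand":1,"slide":[-3,3,0],"yaw":0},{"hand":1,"slide":[-3.93,2.85,0],"yaw":0},{"hand":1,"slide":[-4.76,2.43,0],"yaw":0},{"hand":1,"slide":[-5.43,1.76,0],"yaw":0},{"hand":1,"slide":[-5.85,0.93,0],"yaw":0},{"hand":1,"slide":[-6,0,0],"yaw":0}]'
python3 - <<'E'
from h import *
s=sense();w=capture("wrist");q=capture("scene")
a=cv2.resize(q[170:320,170:310],None,fx=3,fy=3,interpolation=cv2.INTER_CUBIC)
b=cv2.resize(w[0:400,120:520],(450,450))
cv2.imwrite("pics/p3.png",cv2.convertScaleAbs(np.hstack([a,b])[:, :800],alpha=1.5))
E
```

```text
time_s: 12.5
tcp_pos: [0.599, -0.221, 0.1932]
ee_rot: [[0.034, -0.999, -0.0], [-0.999, -0.034, -0.0], [0.0, 0.0, -1.0]]
wrist_force: [0.5, 0.2, -0.5]
gripper_width: 0.18
time_s: 13.75
tcp_pos: [0.5387, -0.2223, 0.1932]
ee_rot: [[0.034, -0.999, -0.0], [-0.999, -0.034, 0.0], [-0.0, 0.0, -1.0]]
wrist_force: [-0.2, 0.0, -0.3]
gripper_width: 0.18
time_s: 15.0
tcp_pos: [0.599, -0.2211, 0.1932]
ee_rot: [[0.034, -0.999, -0.0], [-0.999, -0.034, -0.0], [0.0, 0.0, -1.0]]
wrist_force: [-0.1, -0.3, -0.1]
gripper_width: 0.176
time_s: 16.25
tcp_pos: [0.5392, -0.2223, 0.1935]
ee_rot: [[0.034, -0.999, 0.001], [-0.999, -0.034, -0.0], [0.0, -0.001, -1.0]]
wrist_force: [1.3, 0.0, -0.5]
gripper_width: 0.181
time_s: 17.5
tcp_pos: [0.5993, -0.2213, 0.1934]
ee_rot: [[0.034, -0.999, 0.001], [-0.999, -0.034, -0.0], [0.0, -0.001, -1.0]]
wrist_force: [0.5, 0.4, -0.6]
gripper_width: 0.177
time_s: 18.75
tcp_pos: [0.5391, -0.2222, 0.1934]
ee_rot: [[0.034, -0.999, 0.001], [-0.999, -0.034, 0.0], [-0.0, -0.001, -1.0]]
wrist_force: [1.8, 0.3, -0.3]
gripper_width: 0.176
```

View pics/p3.png

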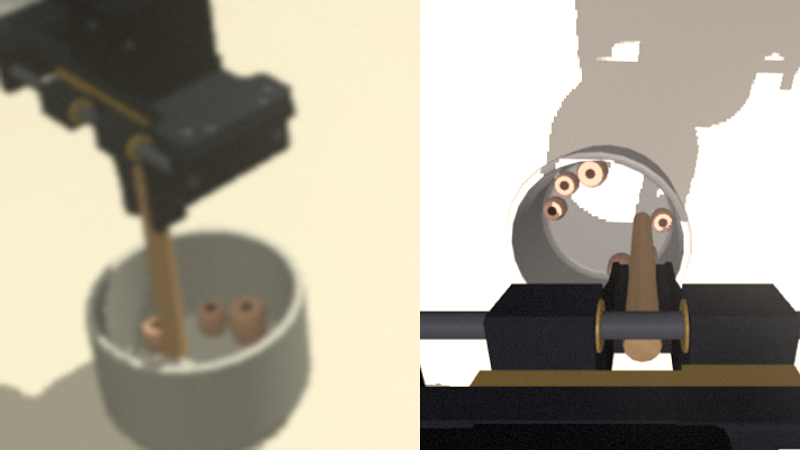

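All beads are still in the pot and have clearly been redistributed. There is free floor on the -y side (wrist crop about 630,185). I'll move there along a chord, lower nearly to the floor and open.

```bash
python3 -m inch '[{"hand":1,"slide":[0.8,-0.4,0],"yaw":0},{"hand":1,"slide":[1.6,-1,0],"yaw":0},{"hand":1,"slide":[2.2,-2,0],"yaw":0},{"hand":1,"slide":[2.5,-3,0],"yaw":0},{"hand":1,"slide":[2.6,-3.8,0],"yaw":0},{"hand":1,"slide":[2.6,-4.2,-0.1],"yaw":0},{"hand":1,"slide":[2.6,-4.2,-0.3],"yaw":0},{"hand":1,"slide":[2.6,-4.2,-0.5],"yaw":0},{"hand":1,"slide":[2.6,-4.2,-0.5],"yaw":0},{"hand":1,"slide":[2.6,-4.2,-0.5],"yaw":0}]'
python3 -m inch '[{"hand":0.7,"slide":[0,0,0],"yaw":0},{"hand":0.5,"slide":[0,0,0],"yaw":0},{"hand":0.3,"slide":[0,0,0],"yaw":0},{"hand":0.1,"slide":[0,0,0],"yaw":0},{"hand":0,"slide":[0,0,0],"yaw":0},{"hand":0,"slide":[0,0,0],"yaw":0},{"hand":0,"slide":[0,0,0],"yaw":0},{"hand":0,"slide":[0,0,0],"yaw":0}]'
python3 - <<'E'
from h import *
s=sense();w=capture("wrist");q=capture("scene")
a=cv2.resize(q[170:320,170:310],None,fx=3,fy=3,interpolation=cv2.INTER_CUBIC)
b=cv2.resize(w[0:400,120:520],(450,450))
cv2.imwrite("pics/p4.png",cv2.convertScaleAbs(np.hstack([a,b])[:, :800],alpha=1.5))
E
```

```text
time_s: 20.1
tcp_pos: [0.5649, -0.2635, 0.1883]
ee_rot: [[0.034, -0.999, 0.0], [-0.999, -0.034, -0.0], [0.0, -0.0, -1.0]]
wrist_force: [-0.9, -0.6, -0.5]
gripper_width: 0.176
time_s: 21.1
tcp_pos: [0.5649, -0.2637, 0.1882]
ee_rot: [[0.034, -0.999, 0.0], [-0.999, -0.034, -0.0], [0.0, -0.0, -1.0]]
wrist_force: [0.5, 1.0, 0.6]
gripper_width: 0.964
```

View pics/p4.png

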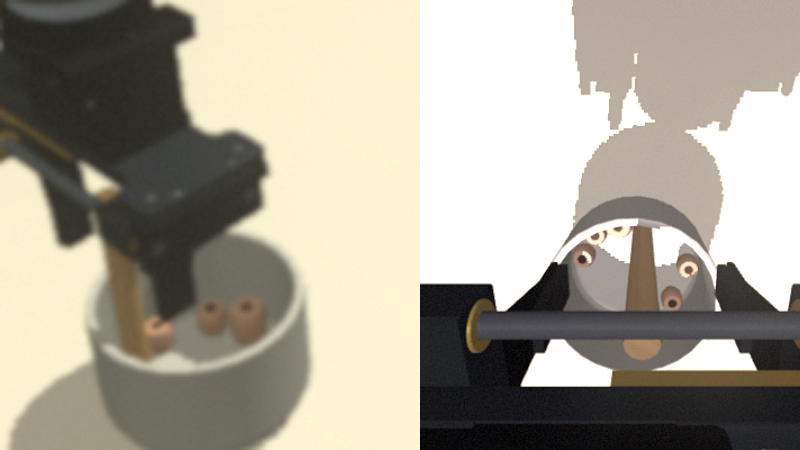

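The fingers are open and the stick stands free between them, with its lower end in the pot. I'll rise straight up, then back off.

```bash
python3 -m inch '[{"hand":0,"slide":[0,0,0.5],"yaw":0},{"hand":0,"slide":[0,0,2],"yaw":0},{"hand":0,"slide":[0,0,4],"yaw":0},{"hand":0,"slide":[0,0,7],"yaw":0},{"hand":0,"slide":[0,0,10],"yaw":0},{"hand":0,"slide":[0,0,13],"yaw":0},{"hand":0,"slide":[0,3,15],"yaw":0},{"hand":0,"slide":[0,8,16],"yaw":0},{"hand":0,"slide":[0,13,16],"yaw":0},{"hand":0,"slide":[0,18,16],"yaw":0}]'
python3 -m inch '[{"hand":0,"slide":[0,4,0],"yaw":0},{"hand":0,"slide":[0,8,0],"yaw":0},{"hand":0,"slide":[0,12,0],"yaw":0},{"hand":0,"slide":[0,14,0],"yaw":0},{"hand":0,"slide":[0,14,0],"yaw":0},{"hand":0,"slide":[0,14,0],"yaw":0},{"hand":0,"slide":[0,14,0],"yaw":0},{"hand":0,"slide":[0,14,0],"yaw":0}]'
python3 - <<'E'
from h import *
w=capture("top");q=capture("scene")
a=cv2.resize(q[170:320,170:310],None,fx=3,fy=3,interpolation=cv2.INTER_CUBIC)
b=cv2.resize(w[140:260,360:460],(375,450),interpolation=cv2.INTER_CUBIC)
cv2.imwrite("pics/p5.png",cv2.convertScaleAbs(np.hstack([a,b])[:, :800],alpha=1.5))
E
```

```text
time_s: 22.45
tcp_pos: [0.5647, -0.0823, 0.35]
ee_rot: [[0.034, -0.999, 0.003], [-0.999, -0.034, 0.0], [-0.0, -0.003, -1.0]]
wrist_force: [-0.3, 0.4, 0.6]
gripper_width: 1.002
time_s: 23.45
tcp_pos: [0.5649, 0.0555, 0.3483]
ee_rot: [[0.033, -0.999, -0.0], [-0.999, -0.033, -0.0], [0.0, 0.0, -1.0]]
wrist_force: [0.2, -0.8, -0.4]
gripper_width: 1.0
```

View pics/p5.png

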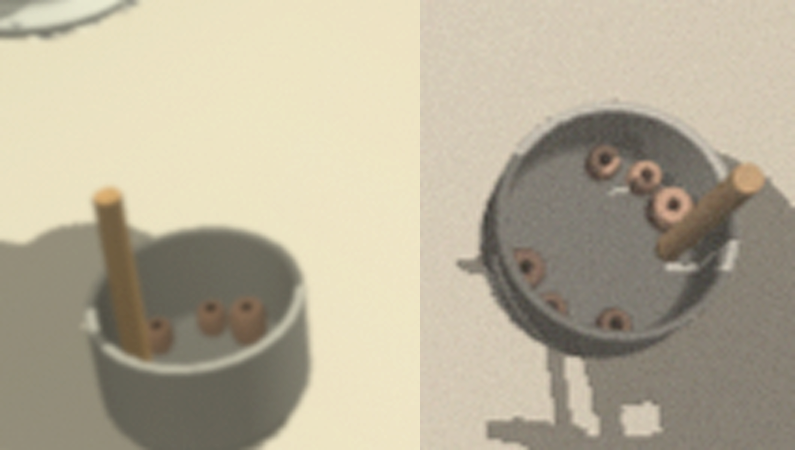

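```bash
python3 - <<'E'
from h import *
print("scene large",atz("scene",(170+247/3,170+303/3),.032))
f=lambda u,v:((u-420)/3.75+360,v/3.75+140)
for u,v,z in[(672,205,.032),(527,265,.032),(614,322,.032),(614,322,.025),(527,265,.025),(550,303,.025)]:print(u,v,atz("top",f(u,v),z))
q=capture("top")
cv2.imwrite("pics/p6.png",cv2.convertScaleAbs(cv2.resize(q[165:240,375:450],(600,600),interpolation=cv2.INTER_CUBIC),alpha=2.5))
E
```

```text
scene large [ 0.55649713 -0.17763615  0.032     ]
672 205 [ 0.58330399 -0.26510963  0.032     ]
527 265 [ 0.55695345 -0.17983522  0.032     ]
614 322 [ 0.52047541 -0.22369297  0.032     ]
614 322 [ 0.52147857 -0.22524521  0.025     ]
527 265 [ 0.55821763 -0.18107363  0.025     ]
550 303 [ 0.53551931 -0.19112909  0.025     ]
```

View pics/p6.png

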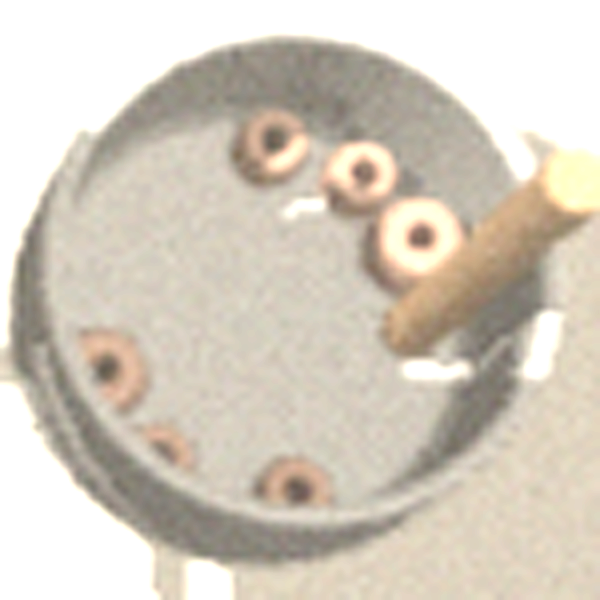

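Both large beads are now at about (0.583, -0.265) and (0.557, -0.179), at least 50 mm from where they started. All six beads and the stick are in the pot and the arm is clear, so I'll hand in.

```bash
python3 -c "
from station import *
s=sense();print(s['time_s'],s['tcp_pos'],s['wrist_force']);print(finish_job())"
```

```text
23.6 [0.56492771 0.05588629 0.34824976] [ 0.12005701 -0.31953509 -0.99540119]
the job is handed in; nothing more can be done
None
```

I took the plain stick out of the rack's middle hole and stirred the beads with it. After a half-turn spiral outward I made four full circles of about 30 mm radius. By my estimate the lower end was 9 mm above the pot's floor on the first circle and 7 mm on the other three. I then released the stick near the -y wall and moved the arm clear, handing in at 23.6 s.

**Last checks:**
- **Beads:** all six are in the pot. The two large ones are each at least 50 mm from where they started.
- **Stick:** its lower end is down in the pot, beside a large bead. It still stands close to upright rather than leaning on the rim, and it stayed up for the roughly 2 s I could watch after release.
- **Forces:** the wrist readings at the end of each move never exceeded about 2 N, and the gripper touches nothing.

**Disagreement:** the scene camera placed both the stick's end and the rim about 3 px lower in its picture than my calculation. Both were off by the same amount, so I took it as calibration error and made no correction.

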